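# Push the movement tray through the stop gate

## Robot

A 6-joint arm with a two-finger parallel gripper is mounted at the origin on a cart in front of the work surface, level with it; the furniture and walls round the work are solid. World frame = base frame: x ahead of the robot, y to its left, z up, the work surface at z = 0. Lengths are in m, angles in rad, forces in N, time in s.
With the tool pointing down it reaches from about 0.225 to 0.875 m from the base axis. Payload 3.4 kg.
Tool frame: the origin (TCP) lies at the very end of the fingers, on their centre line; the grasp point (between the pads) lies 19 mm behind it (manip.hold_point_z is the distance from the TCP to the grasp point, in m); z points along the fingers, x is the direction in which the jaws open and shut, and the axes are right-handed (so a half turn about z gives the same grasp; the last joint's range is limited). The gripper opens to 85 mm and grips with 20 to 120 N. Pads are 22 mm wide; open, the fingers measure 114 mm over their backs; the gripper's body (76 mm by 85 mm) begins 54 mm behind the grasp point. The pads swing forward as they close: fully open they stand 13 mm farther back than shut.
Start: joints at [1.196, 0.276, 1.505, -0, 1.361, -0.121], TCP at [0.144, 0.557, 0.231] pointing down, gripper open.
Joint ranges: [-2.89, 2.89], [-0.75, 2.08], [0.22, 2.7], [-1.18, 4.32], [0.11, 2.71], [-2.7, 2.7]. Speed limits (rad/s): [2.57, 2.57, 3.14, 3.14, 3.14, 3.14].

## Interface

Orientations are given as a unit quaternion [w, x, y, z].
In Python, from rig import manip gives the robot as it stands.
- The arm moves only by the tool apply_moves, never from a script. Its argument "commands" is one flat list of numbers, 6 for each row, row after row: the shift along the tool's x, y, z normalised to -1 to 1, where 1 is 0.03 m, then the turn, a rotation vector about the tool's x, y, z normalised to -1 to 1, where 1 is 0.15 rad. A call has 1 to 20 rows; each row shifts and turns the commanded pose from where the row before left it, along the tool's axes as they then stand; what a row does not reach is not made up. A row lasts 1/10 s, in which the tool goes at most 50 mm and 8.59 degrees, less where a joint would pass 70% of its speed; a pose out of reach is approached as far as the arm can. A call with a number of a shift or a turn outside -1 to 1 is refused whole. A call with a gripper value outside its range is refused whole. "jaw" is the opening, from -1 (shut) to 1 (fully open), set as the call begins (left out, the last holds). The fingers move at their own pace and stop on an object; "newtons" is the grip in N (left out, the last holds). Time passes only in rows, so rows that do not move let the fingers close. It gives the time, the measured TCP pose, the force and the opening at its end, in the units of the state.
- manip.get_state(): the state, without advancing time (a new reading comes with each control period).
- manip.get_image(name): name is "scene" or "top" or "wrist"; returns a dict with "frame" (480x640x3 uint8, red, green, blue), "fx", "fy", "cx", "cy" (pixels), "k1" (the pictures are not rectified: a ray, as slopes to the right and down, at radius r is drawn at 1 + k1 r^2 times it, then the intrinsics apply), "extrinsics" (4x4, takes a point from camera to world coordinates); the wrist camera has in their place "mount" (4x4, takes a point from camera to tool coordinates, whose origin is the TCP and whose axes are the tool frame's). Camera axes: x right, y up, looking along -z (the intrinsics and any distortion apply to the point x, -y, -z); pixel columns grow to the right and rows downward; lengths in m; the calibration is good to about 2 mm. A picture is of the moment at which its call begins: read the wrist's pose just before it. There is no depth.
- manip.sign_off(): hands the job in, once; it reports no verdict.
The state is a dict: "clock": time; "qpos": joint angles; "qd": joint speeds; "effort": joint torques, N m; "position": TCP position; "ee_rot": TCP orientation; "contact_force": force on the tool from outside, world axes, zero at the start; "moment": the same for the moment, N m; "width": finger opening in m.
Only numpy, scipy, OpenCV 4.12 (cv2) and the standard library are available. Lean on these libraries where they do the work, as an engineer would, in place of code of your own. Each camera call takes 0.05 s, during which the arm holds its last target. There are 200 camera calls.

## Task

Send the white tray with its watch movement along the grey metal track and right past the stop gate: press the gate's long pedal down with one fingertip until the gate has sunk below the track's floor, keep it down while the other fingertip pushes the tray through by its tall rear wall, then let the pedal come up so that the gate stands closed behind the tray. Only press and push: do not lift the tray, do not ram the gate with it or let the gate up against it, keep the movement in the tray, and leave the other things on the bench where they lie.

Things in the scene. Friction and masses are not known exactly. Their poses are not given: they have to be found in the camera images.
- track: Grey-painted metal track fixed to the bench, turned up to 0.3 rad: a straight chute along its own y axis. Origin on the bench top under the chute's centre line, in the gate's plane (y = 0). The tray travels towards -y. Floor 30 mm above the bench, open entry end at y = +150 mm. Pedal on the -x side (robot's side), pivot of the gate on the +x side. Nothing of the fixed track is over 55 mm high.
- gate_line (a point): Point on the chute floor, 30 mm above the bench, on the centre line where the gate crosses. The floor is 50 mm wide between two side walls 6 mm thick whose tops are 12 mm above the floor. The dark steel gate blade is 6 mm thick, 3 mm to either side of this point along the track; closed, it stands 9 mm (pivot side) to 20 mm (pedal side) above the floor.
- end_stop (a point): Foot of the inner face of the end stop, on the chute's centre line at floor level, 109 mm past the gate. The stop is 20 mm high. The tray need not reach it.
- gate (a joint): Hinge of the gate, rad: 0 closed (up), grows as the pedal is pressed, limit 0.30. The pin lies along track y at x = +75 mm, 22 mm above the bench. At 0.20 the gate is level with the floor, at 0.22 it is 2 mm below it. A spring raises it: 1.5 to 2 N on the pedal starts it, about 3 N holds it at 0.22; let go, it springs back to 0. The tray cannot push it open.
- pedal_top (a point): Middle of the top of the pedal, a steel strip 195 mm long (track y -52 to +142 mm), 54 mm wide (track x about -43 to -97 mm), 5 mm thick, rigid with the gate. Up, this point is 71 mm above the bench, the strip tilted 0.22 rad, outer edge higher; at joint 0.22 it is level, its top 40 mm above the bench. Only air beneath. It may be pressed anywhere, and a fingertip can slide along it.
- tray: White plastic tray, loose in the chute with 2 mm play each side: 46 mm wide (x), 60 mm long (y), 0.1 to 0.2 kg. Origin at the centre of its underside, axes parallel to the track's; its front end is -y. Floor 3 mm, side and front walls 15 mm high, rear wall (+y end) 30 mm high. It starts before the gate, its front 15 to 50 mm from the gate plane.
- push_wall (a point): Middle of the outer face of the tray's tall rear wall, 18 mm above the tray's underside, 30 mm behind its centre; the face is 46 mm wide, 0 to 30 mm above the chute floor, and looks to track +y. The place to push.
- movement: Round red watch-movement holder with a brass movement, 34x43x11 mm, lying loose in the tray. Origin at the centre of its underside.
- driver: green-banded watch screwdriver, 12x90x10 mm, a bystander, on the pedal side of the track. Origin at the centre of its underside.
- tweezers: steel tweezers, 13x116x9 mm, a bystander, on the pedal side of the track. Origin at the centre of its underside.
- loupe: black eye loupe, 34x34x28 mm, a bystander, on the pivot side of the track. Origin at the centre of its underside.
- spare_holder: second round movement holder, 34x43x11 mm, lying on the bench, a bystander, on the pivot side of the track. Origin at the centre of its underside.
- ring: flat steel case ring, 27x27x4 mm, a bystander, on the pivot side of the track. Origin at the centre of its underside.
- tin: round parts tin, 49x49x18 mm, a bystander, beyond the exit end of the track. Origin at the centre of its underside.
Mind the look-alikes: they are no part of the job. What is shaped like the tray but brown or turquoise is not meant.

How it is judged:
By the outcome, as a careful person would: the job done as asked, in the order asked, and still so for the second after the job is handed in, with the robot touching nothing.
It also fails if it takes over 35 s, if anything falls off the work surface, if the arm or the gripper's body presses on something with over 40 N, if the wrist force passes 120 N, or if a joint passes its speed limit or range.

## Working session

There is one attempt and no reset: what is moved stays moved. The work goes in short steps, Python scripts to look and compute and a tool call to move; the robot and the scene stay as the last step left them, time stands still between calls to the robot, and variables do not carry over. Pictures are saved under pics/ and viewed, about 8 in all and at most 12, crops included, and the job is handed in when it is done.

Besides the shell and the picture viewer there is one more tool, called after ">>>" by a JSON object that holds its "method" and its "body". apply_moves: Moves the arm, as the interface text tells. Scaled input: -1 to 1 covers 0.03 m each way for a shift and 0.15 rad each way for a turn. Its arguments: {"type":"object","properties":{"commands":{"type":"array"},"jaw":{"type":"number"},"newtons":{"type":"number"}},"required":["commands"]}

```bash
mkdir -p pics; ls; python3 - <<'E'
from rig import manip
import cv2,numpy as np
s=manip.get_state();print(s)
for n in ["top","scene"]:
    d=manip.get_image(n)
    print(n,{k:(np.round(v,4).tolist() if k!="frame" else v.shape) for k,v in d.items()})
    cv2.imwrite(f"pics/{n}0.png",d["frame"][:,:,::-1])
print(manip.hold_point_z)
E
```

```text
pics
{'clock': 0.0, 'qpos': array([ 1.19598415e+00,  2.76571698e-01,  1.50614434e+00,  4.51266182e-05,
        1.36070402e+00, -1.21026700e-01]), 'qd': array([ 0.00011546, -0.00020152,  0.00053139, -0.00109599,  0.00127563,
       -0.00042895]), 'effort': array([-2.07546007e-03, -4.16759562e+01, -2.45804805e+01, -4.42826176e-04,
        1.11647020e-02, -3.52133021e-06]), 'position': array([0.14417192, 0.55607845, 0.23044854]), 'ee_rot': array([ 4.48838014e-04,  7.90910261e-01,  6.11931470e-01, -7.96168259e-04]), 'contact_force': array([ 0.96020115, -0.19550484,  0.03292183]), 'moment': array([ 0.00168035,  0.04712972, -0.00471198]), 'width': 0.08546494096519583}
top {'frame': (480, 640, 3), 'fx': 575.2993, 'fy': 575.2993, 'cx': 312.017, 'cy': 239.6324, 'k1': 0.0376, 'extrinsics': [[-0.0776, 0.976, -0.2036, 0.3502], [-0.997, -0.0757, 0.0171, 0.1786], [0.0012, 0.2043, 0.9789, 0.9131], [0.0, 0.0, 0.0, 1.0]]}
scene {'frame': (480, 640, 3), 'fx': 551.3599, 'fy': 551.3599, 'cx': 321.1746, 'cy': 242.5119, 'k1': -0.1266, 'extrinsics': [[-0.8342, 0.2829, -0.4734, 0.0804], [-0.5515, -0.4307, 0.7144, 0.8006], [-0.0018, 0.857, 0.5152, 0.5305], [0.0, 0.0, 0.0, 1.0]]}
0.0187
```

View pics/top0.png

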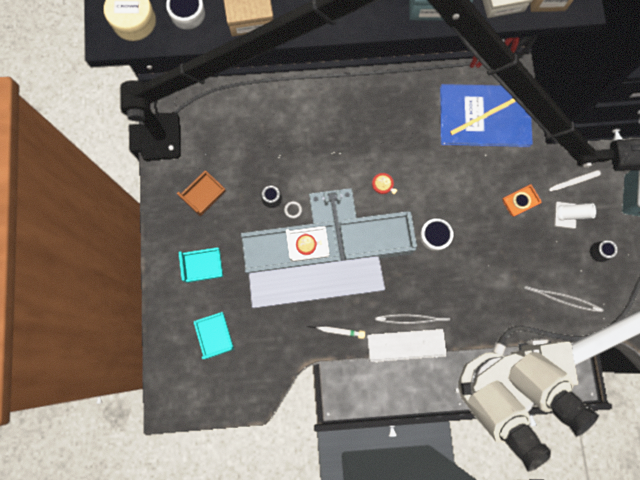

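View pics/scene0.png

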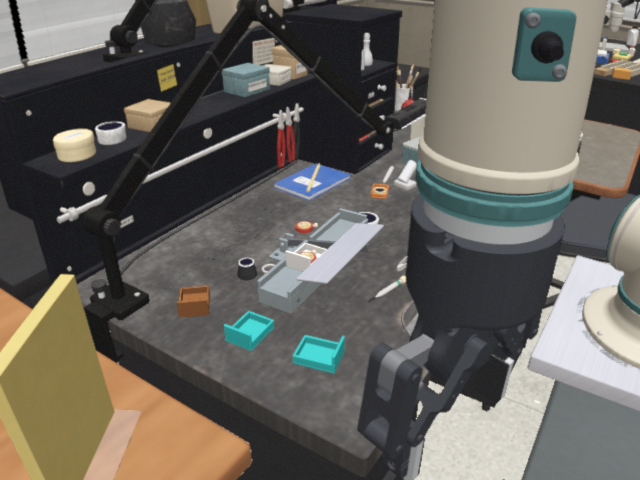

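Top view: the track runs from entry (≈243,250) to exit (≈415,230), with the pedal below it, the gate near (337,235) and the white tray near (307,243). I'll enlarge it to take corner pixels.

```bash
python3 - <<'E'
import cv2
a=cv2.imread("pics/top0.png")[180:320,235:435]
cv2.imwrite("pics/crop.png",cv2.resize(a,None,fx=4,fy=4,interpolation=cv2.INTER_CUBIC))
E
```

```text
(no output)
```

View pics/crop.png

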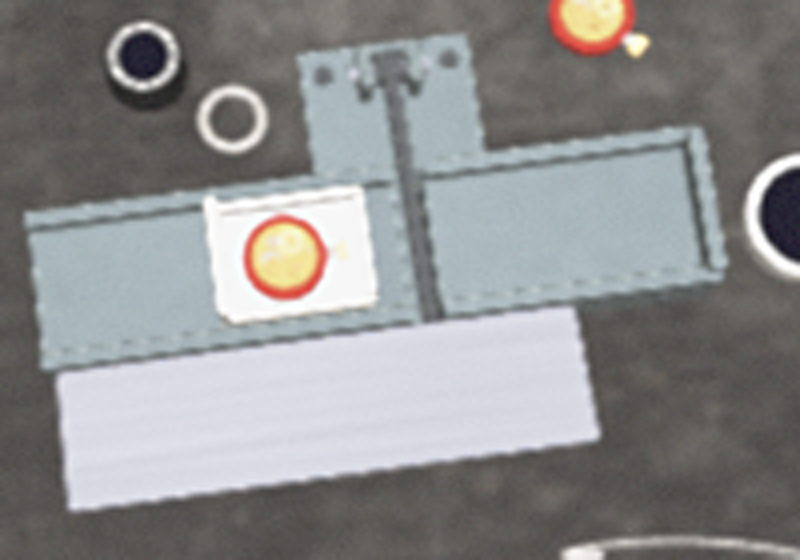

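The crop gives usable chute, pedal, gate and tray corners. Next I fit the track pose (x, y, yaw) and the tray's position along the track.

```bash
cat > h.py <<'E'
import numpy as np, cv2
from scipy.optimize import least_squares
from scipy.spatial.transform import Rotation as R
def proj(d,P):
    E=np.array(d["extrinsics"]); q=(np.atleast_2d(P)-E[:3,3])@E[:3,:3]
    a=np.c_[q[:,0],-q[:,1]]/-q[:,2:]; a*=1+d["k1"]*(a**2).sum(1,keepdims=True)
    return a*[d["fx"],d["fy"]]+[d["cx"],d["cy"]]
def t2w(T,P):  # track mm -> world m
    P=np.atleast_2d(P)/1000; c,s=np.cos(T[2]),np.sin(T[2])
    return np.c_[T[0]+c*P[:,0]-s*P[:,1],T[1]+s*P[:,0]+c*P[:,1],P[:,2]]
def w2t(T,p):
    c,s=np.cos(T[2]),np.sin(T[2]); d=np.array(p[:2])-T[:2]
    return np.r_[c*d[0]+s*d[1],-s*d[0]+c*d[1],p[2]]*1000
E
python3 - <<'E'
from h import *
from rig import manip
d=manip.get_image("top")
cr=lambda L:np.array(L)/4+[234.6,179.6]
tp=cr([(25,212),(57,372),(70,510),(598,440),(577,308),(432,320)])
yp=cr([(207,197),(225,325),(362,187),(377,303)])
def tm(v): return np.array([(31,150,42),(v[3]+26.3,142,65.1),(v[3]-26.3,142,76.9),(v[3]-26.3,-52,76.9),(v[3]+26.3,-52,65.1),(-25,0,50)],float)
def ym(v): return np.array([(-0+23,v[4]+60,60),(-23,v[4]+60,60),(23,v[4],45),(-23,v[4],45)],float)
f=lambda v:np.r_[(proj(d,t2w(v[:3],tm(v)))-tp).ravel(),(proj(d,t2w(v[:3],ym(v)))-yp).ravel()]
r=least_squares(f,[.35,.15,.07,-70,30],x_scale=[.01,.01,.01,1,1],loss="soft_l1")
print(r.x.round(4)); print(f(r.x).reshape(-1,2).round(2))
np.save("T.npy",r.x)
T=r.x; s=manip.get_state()
yaw=T[2]; x=R.from_quat(np.r_[s["ee_rot"][1:],s["ee_rot"][0]]).as_matrix()[:,0]
print("tool x ang",np.arctan2(x[1],x[0]), "tcp in track",w2t(T,s["position"]))
print("target", t2w(T,[-40,T[4]+60+22,130]))
E
```

```text
[ 5.27100e-01  1.20900e-01  4.93000e-02 -6.24413e+01  1.93819e+01]
[[ 0.21  0.2 ]
 [ 0.31 -0.08]
 [-0.03 -0.08]
 [ 0.41  0.52]
 [-0.69 -0.33]
 [-0.43 -4.48]
 [ 0.1   0.76]
 [-0.8  -1.65]
 [ 0.24  0.63]
 [ 0.44  0.65]]
tool x ang 1.316966853856589 tcp in track [-360.97036527  453.65612497  230.65002684]
target [[0.4821818  0.22018623 0.13      ]]
```

>>> {"method": "apply_moves", "body": {"commands": [0,0,0,0,0,0.94,0,0,0,0,0,0.94,0,0,0,0,0,0.94,0,0,0,0,0,0.94,0,0,0,0,0,0.94,0,0,0,0,0,0.94,0,0,0,0,0,0.94,0,0,0,0,0,0.94,0,0,0,0,0,0.94], "jaw": 0.55}}

```text
clock: 1.05
position: [0.1443, 0.5564, 0.2309]
ee_rot: [0.0, 1.0, 0.021, -0.0]
contact_force: [0.1, -0.4, 0.3]
width: 0.0662
```

>>> {"method": "apply_moves", "body": {"commands": [0.67,0.73,0,0,0,0,0.67,0.73,0,0,0,0,0.67,0.73,0,0,0,0,0.67,0.73,0,0,0,0,0.67,0.73,0,0,0,0,0.67,0.73,0,0,0,0,0.67,0.73,0,0,0,0,0.67,0.73,0,0,0,0,0.67,0.73,0,0,0,0,0.67,0.73,0,0,0,0,0.67,0.73,0,0,0,0,0.67,0.73,0,0,0,0,0.67,0.73,0,0,0,0,0.67,0.73,0,0,0,0,0.67,0.73,0,0,0,0,0.67,0.73,0,0,0,0,0,0,0,0,0,0]}}

```text
clock: 2.75
position: [0.4849, 0.2197, 0.2309]
ee_rot: [0.001, 1.0, 0.022, 0.001]
contact_force: [-0.5, 1.1, 0.4]
width: 0.066
```

```bash
cat > st.py <<'E'
from h import *
from rig import manip
import sys
T=np.load("T.npy"); s=manip.get_state()
M=R.from_quat(np.r_[s["ee_rot"][1:],s["ee_rot"][0]]).as_matrix()
print("t",s["clock"],"track",w2t(T,s["position"]).round(1),"yaw err",np.arctan2(M[1,0],M[0,0])-T[2],"z",M[:,2].round(3),"w",s["width"],"F",s["contact_force"].round(2))
for n in sys.argv[2:]:
    d=manip.get_image(n); cv2.imwrite(f"pics/{n}{sys.argv[1]}.png",d["frame"][:,:,::-1])
    if n=="wrist": print({k:np.round(v,4).tolist() for k,v in d.items() if k!="frame"})
E
python3 st.py 1 wrist top scene
```

```text
t 2.75 track [-37.3 100.8 230.9] yaw err -0.004847994218004845 z [ 0.001 -0.001 -1.   ] w 0.06603428815159061 F [-0.52  1.06  0.45]
{'fx': 403.7269, 'fy': 403.7269, 'cx': 318.9709, 'cy': 246.0989, 'k1': -0.0412, 'mount': [[1.0, 0.0006, 0.0017, 0.0005], [0.001, -0.9613, -0.2753, -0.0693], [0.0015, 0.2754, -0.9613, -0.1411], [0.0, 0.0, 0.0, 1.0]]}
```

View pics/wrist1.png

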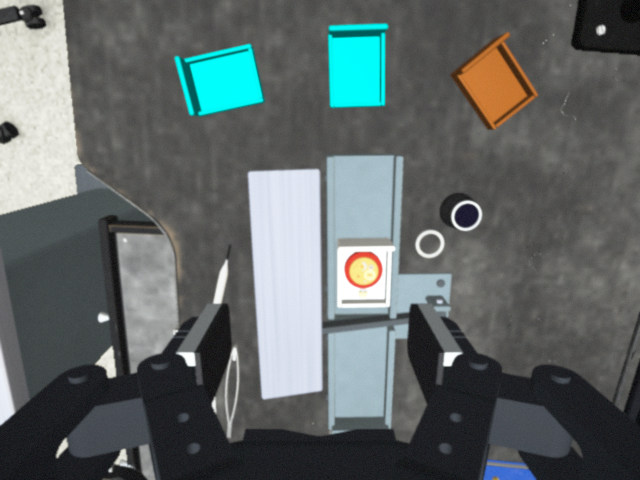

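Wrist view: the fingertip corners are at about (208–229,305) and (410–430,305). The tray is at (365,270) and its tall rear wall is on the entry side. I compute the fingertip z from those corners, then verify the tray location.

```bash
python3 - <<'E'
from h import *
from rig import manip
d=dict(manip.get_image("wrist")); m=np.array(d["mount"]); d["extrinsics"]=m
for z in (0,-.004,-.008,-.012):
    print(z,[proj(d,[[sx*x,-.011,z]])[0].round(0).tolist() for sx in(-1,1) for x in(.033,.041)], proj(d,[[.033,.011,z]])[0].round(0))
# tray via wrist
s=manip.get_state();T=np.load("T.npy")
M=np.eye(4);M[:3,:3]=R.from_quat(np.r_[s["ee_rot"][1:],s["ee_rot"][0]]).as_matrix();M[:3,3]=s["position"]
d["extrinsics"]=M@m
for n,p in {"rear top":[(-23,79.4,60),(23,79.4,60)],"front":[(-23,19.4,45),(23,19.4,45)],"entry":[(-31,150,42),(31,150,42)],"pedal out":[(-88.7,142,76.9),(-88.7,-52,76.9)]}.items(): print(n,proj(d,t2w(T,np.array(p,float))).round(0).tolist())
a=d["frame"][150:340,230:480,::-1]
cv2.imwrite("pics/wc.png",cv2.resize(a,None,fx=3,fy=3,interpolation=cv2.INTER_CUBIC))
E
```

```text
0 [[231.0, 292.0], [210.0, 292.0], [406.0, 292.0], [427.0, 292.0]] [402. 344.]
-0.004 [[228.0, 296.0], [207.0, 296.0], [408.0, 296.0], [430.0, 296.0]] [404. 349.]
-0.008 [[226.0, 300.0], [204.0, 300.0], [410.0, 300.0], [433.0, 300.0]] [407. 355.]
-0.012 [[223.0, 305.0], [201.0, 305.0], [413.0, 305.0], [436.0, 305.0]] [409. 360.]
rear top [[341.0, 251.0], [398.0, 251.0]]
front [[339.0, 311.0], [391.0, 311.0]]
entry [[331.0, 161.0], [408.0, 161.0]]
pedal out [[253.0, 175.0], [264.0, 403.0]]
```

>>> {"method": "apply_moves", "body": {"commands": [-0.13,0,0.6,0,0,-0.03,0,0,0.6,0,0,0,0,0,0.6,0,0,0,0,0,0.6,0,0,0,0,0,0.6,0,0,0,0,0,0.6,0,0,0,0,0,0.6,0,0,0,0,0,0.3,0,0,0,0,0,0.1,0,0,0,0,0,0,0,0,0]}}

```text
clock: 3.95
position: [0.4783, 0.2223, 0.0934]
ee_rot: [-0.0, 1.0, 0.027, -0.0]
contact_force: [1.3, -0.3, 0.4]
width: 0.0659
```

```bash
python3 st.py 2 wrist scene top
```

```text
t 3.95 track [-43.8 103.7  93.4] yaw err 0.0038923236441812253 z [-0.  0. -1.] w 0.06592418388843166 F [ 1.32 -0.34  0.35]
{'fx': 403.7269, 'fy': 403.7269, 'cx': 318.9709, 'cy': 246.0989, 'k1': -0.0412, 'mount': [[1.0, 0.0006, 0.0017, 0.0005], [0.001, -0.9613, -0.2753, -0.0693], [0.0015, 0.2753, -0.9613, -0.1411], [0.0, 0.0, 0.0, 1.0]]}
```

View pics/wrist2.png

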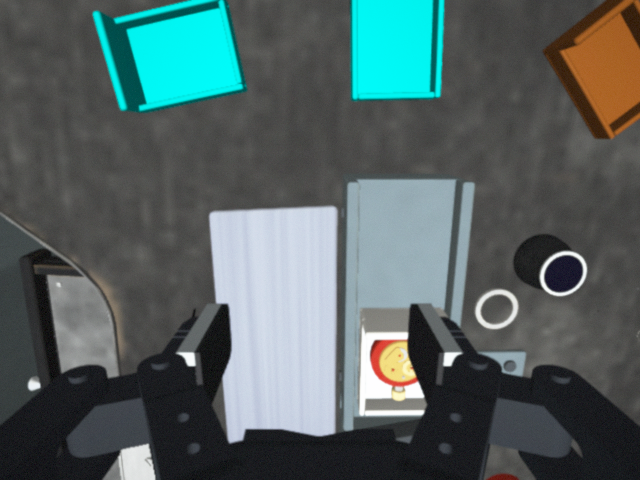

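Pedal tip is near the pedal's outer edge (u≈220) and the push tip is about 6 mm left of the chute centre. I shift +x and descend in steps.

>>> {"method": "apply_moves", "body": {"commands": [0.18,0,0,0,0,0.02,0,0,0.15,0,0,0,0,0,0.15,0,0,0,0,0,0,0,0,0]}}

```text
clock: 4.5
position: [0.4833, 0.2219, 0.0835]
ee_rot: [0.0, 1.0, 0.025, -0.001]
contact_force: [0.2, -0.1, -0.5]
width: 0.0661
```

>>> {"method": "apply_moves", "body": {"commands": [0,0,0.13,0,0,0,0,0,0,0,0,0]}}

```text
clock: 4.7
position: [0.4835, 0.222, 0.0798]
ee_rot: [0.0, 1.0, 0.025, -0.001]
contact_force: [0.2, -0.4, -0.2]
width: 0.0663
```

>>> {"method": "apply_moves", "body": {"commands": [0,0,0.13,0,0,0,0,0,0,0,0,0]}}

```text
clock: 4.9
position: [0.4836, 0.2221, 0.076]
ee_rot: [0.0, 1.0, 0.025, -0.0]
contact_force: [-0.3, -0.5, -0.4]
width: 0.0661
```

>>> {"method": "apply_moves", "body": {"commands": [0,0,0.13,0,0,0,0,0,0,0,0,0]}}

```text
clock: 5.1
position: [0.4836, 0.2221, 0.0721]
ee_rot: [0.0, 1.0, 0.025, -0.0]
contact_force: [1.0, -0.0, 0.5]
width: 0.0661
```

>>> {"method": "apply_moves", "body": {"commands": [0,0,0.13,0,0,0,0,0,0,0,0,0]}}

```text
clock: 5.3
position: [0.4839, 0.2221, 0.0683]
ee_rot: [-0.0, 1.0, 0.025, -0.0]
contact_force: [0.8, -0.4, 0.8]
width: 0.0661
```

>>> {"method": "apply_moves", "body": {"commands": [0,0,0.13,0,0,0,0,0,0,0,0,0]}}

```text
clock: 5.5
position: [0.4838, 0.2222, 0.0645]
ee_rot: [-0.0, 1.0, 0.025, -0.0]
contact_force: [0.6, 1.0, 1.6]
width: 0.0662
```

```bash
python3 st.py 3 wrist scene top
```

```text
t 5.5 track [-38.2 103.3  64.5] yaw err -1.4493717397229267e-06 z [-0.  0. -1.] w 0.0662371189472036 F [0.6  1.03 1.64]
{'fx': 403.7269, 'fy': 403.7269, 'cx': 318.9709, 'cy': 246.0989, 'k1': -0.0412, 'mount': [[1.0, 0.0006, 0.0017, 0.0005], [0.001, -0.9613, -0.2753, -0.0693], [0.0015, 0.2753, -0.9613, -0.1411], [0.0, 0.0, 0.0, 1.0]]}
```

View pics/wrist3.png

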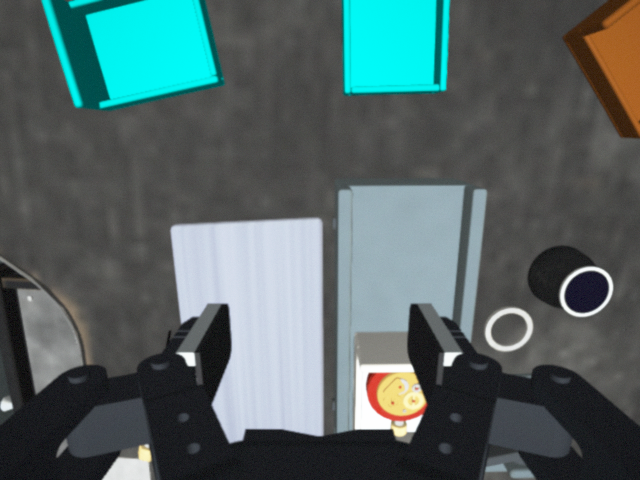

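Light contact (1.6 N) suggests the tips are ~8 mm above the TCP. I press on down.

>>> {"method": "apply_moves", "body": {"commands": [0,0,0.2,0,0,0,0,0,0.2,0,0,0,0,0,0.2,0,0,0,0,0,0,0,0,0]}}

```text
clock: 6.05
position: [0.4832, 0.222, 0.0457]
ee_rot: [0.0, 1.0, 0.025, -0.001]
contact_force: [-1.9, 1.2, 2.7]
width: 0.0664
```

>>> {"method": "apply_moves", "body": {"commands": [0,0,0.2,0,0,0,0,0,0.2,0,0,0,0,0,0.1,0,0,0,0,0,0,0,0,0]}}

```text
clock: 6.45
position: [0.4832, 0.2221, 0.0312]
ee_rot: [0.0, 1.0, 0.025, -0.001]
contact_force: [-2.0, 0.4, 3.0]
width: 0.0664
```

```bash
python3 st.py 4 wrist scene top; python3 - <<'E'
import cv2,numpy as np
a=cv2.imread("pics/top4.png")[180:320,235:435];b=cv2.imread("pics/scene4.png")[190:330,240:440]
w=cv2.imread("pics/wrist4.png")
o=np.vstack([np.hstack([cv2.resize(a,(400,280)),cv2.resize(b,(400,280))]),np.hstack([cv2.resize(w,(400,300)),np.zeros((300,400,3),np.uint8)])])
cv2.imwrite("pics/m4.png",o)
E
```

```text
t 6.45 track [-38.9 103.2  31.2] yaw err -2.851035885126363e-06 z [-0.002 -0.    -1.   ] w 0.06637064481042403 F [-1.96  0.44  3.  ]
{'fx': 403.7269, 'fy': 403.7269, 'cx': 318.9709, 'cy': 246.0989, 'k1': -0.0412, 'mount': [[1.0, 0.0006, 0.0017, 0.0005], [0.001, -0.9613, -0.2753, -0.0693], [0.0015, 0.2753, -0.9613, -0.1411], [0.0, 0.0, 0.0, 1.0]]}
```

View pics/m4.png

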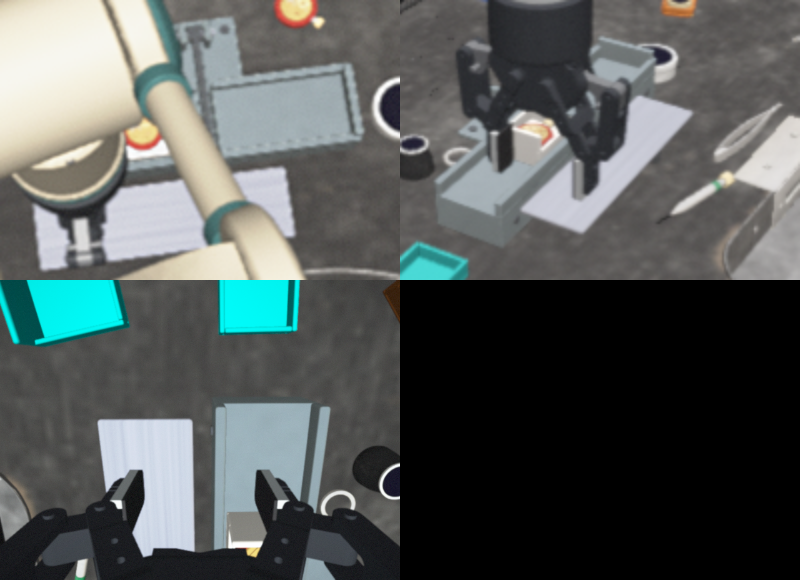

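The montage shows the pedal tip on the pedal, the push tip inside the chute behind the tray, and a pedal that looks level. I estimate the joint angle from the pedal corner pixels: wrist (157,224) and (307,224), top (377.5,264) and (383.5,296.5).

```bash
cat > gate.py <<'E'
from h import *
from rig import manip
T=np.load("T.npy")
def ped(q,y):
    a=q-.22; out=[]
    for x in(-43,-97):
        r=np.array([x-75,18.]); c,s=np.cos(a),np.sin(a)
        out.append([75+r[0]*c-r[1]*s,y,22+r[0]*s+r[1]*c])
    return np.array(out)
s=manip.get_state(); d=manip.get_image("wrist"); t=manip.get_image("top"); sc=manip.get_image("scene")
M=np.eye(4);M[:3,:3]=R.from_quat(np.r_[s["ee_rot"][1:],s["ee_rot"][0]]).as_matrix();M[:3,3]=s["position"]
d=dict(d);d["extrinsics"]=M@np.array(d["mount"])
for q in(0,.16,.2,.22,.24,.26,.3):
    print(q,"z",ped(q,0)[:,2].round(1),"wrist",proj(d,t2w(T,ped(q,142))).round(0).tolist(),"top",proj(t,t2w(T,ped(q,-52))).round(1).tolist(),"scene",proj(sc,t2w(T,np.r_[ped(q,142),ped(q,-52)])).round(0).tolist())
print("entry",proj(d,t2w(T,[(-31,150,42),(31,150,42)])).round(0).tolist())
print("tray rear top",proj(d,t2w(T,[(-23,79.4,60),(23,79.4,60)])).round(0).tolist())
E
python3 gate.py
```

```text
0 z [65.3 77.1] wrist [[325.0, 245.0], [117.0, 258.0]] top [[378.2, 256.3], [384.6, 290.2]] scene [[295.0, 278.0], [326.0, 282.0], [356.0, 223.0], [384.0, 225.0]]
0.16 z [47.  50.3] wrist [[308.0, 229.0], [137.0, 232.0]] top [[377.4, 261.9], [383.0, 296.7]] scene [[299.0, 289.0], [330.0, 298.0], [358.0, 233.0], [387.0, 239.0]]
0.2 z [42.4 43.4] wrist [[305.0, 226.0], [143.0, 227.0]] top [[377.1, 263.0], [382.6, 297.9]] scene [[299.0, 292.0], [331.0, 302.0], [359.0, 235.0], [387.0, 243.0]]
0.22 z [40. 40.] wrist [[304.0, 224.0], [146.0, 225.0]] top [[377.0, 263.5], [382.3, 298.4]] scene [[300.0, 293.0], [331.0, 304.0], [359.0, 237.0], [387.0, 245.0]]
0.24 z [37.6 36.6] wrist [[304.0, 223.0], [149.0, 222.0]] top [[376.8, 264.0], [382.1, 298.8]] scene [[300.0, 294.0], [331.0, 306.0], [359.0, 238.0], [387.0, 246.0]]
0.26 z [35.3 33.1] wrist [[303.0, 221.0], [152.0, 220.0]] top [[376.7, 264.4], [381.8, 299.2]] scene [[300.0, 296.0], [331.0, 308.0], [359.0, 239.0], [387.0, 248.0]]
0.3 z [30.5 26.2] wrist [[302.0, 219.0], [159.0, 216.0]] top [[376.4, 265.2], [381.3, 299.9]] scene [[300.0, 298.0], [331.0, 312.0], [359.0, 241.0], [387.0, 252.0]]
entry [[340.0, 202.0], [528.0, 202.0]]
tray rear top [[364.0, 420.0], [500.0, 419.0]]
```

```bash
python3 - <<'E'
import cv2,numpy as np
w=cv2.imread("pics/wrist4.png")[190:260,130:390];b=cv2.imread("pics/scene4.png")[240:320,255:355]; t=cv2.imread("pics/top4.png")[180:310,315:395]
k=cv2.INTER_CUBIC
o=np.zeros((600,800,3),np.uint8)
o[:210,:780]=cv2.resize(w,(780,210),interpolation=k)
o[215:535,:400]=cv2.resize(b,(400,320),interpolation=k)
o[210:600,410:650]=cv2.resize(t,(240,390),interpolation=k)
cv2.imwrite("pics/m5.png",o)
E
```

```text
(no output)
```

View pics/m5.png

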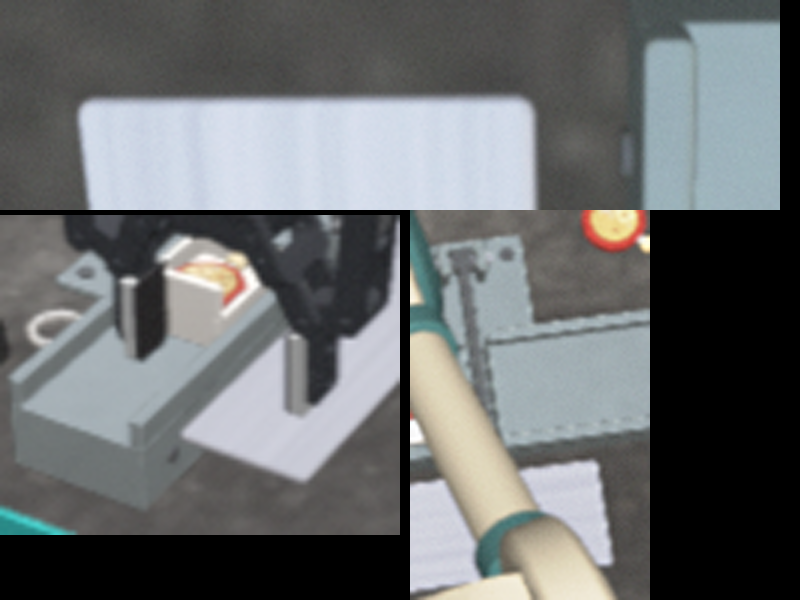

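All cues put the joint at about 0.24. I press 2 mm more and approach the tray gently.

>>> {"method": "apply_moves", "body": {"commands": [0,0,0.07,0,0,0,0,0.1,0,0,0,0,0,0.1,0,0,0,0,0,0.1,0,0,0,0,0,0.1,0,0,0,0,0,0.1,0,0,0,0,0,0.1,0,0,0,0]}}

```text
clock: 7.45
position: [0.4854, 0.2044, 0.03]
ee_rot: [-0.001, 1.0, 0.025, 0.001]
contact_force: [0.0, 5.7, 5.0]
width: 0.0659
```

```bash
python3 st.py 6 wrist top scene; python3 - <<'E'
import cv2,numpy as np
t=cv2.imread("pics/top6.png")[180:310,275:395];b=cv2.imread("pics/scene6.png")[210:320,255:395]
k=cv2.INTER_CUBIC
o=np.zeros((600,800,3),np.uint8)
o[:390,:360]=cv2.resize(t,(360,390),interpolation=k)
o[:330,370:790]=cv2.resize(b,(420,330),interpolation=k)
cv2.imwrite("pics/m6.png",o)
E
```

```text
t 7.45 track [-37.5  85.4  30. ] yaw err -0.0001618927541510648 z [ 0.001  0.001 -1.   ] w 0.06589326296285501 F [0.04 5.75 5.04]
{'fx': 403.7269, 'fy': 403.7269, 'cx': 318.9709, 'cy': 246.0989, 'k1': -0.0412, 'mount': [[1.0, 0.0006, 0.0017, 0.0005], [0.001, -0.9613, -0.2753, -0.0693], [0.0015, 0.2753, -0.9613, -0.1411], [0.0, 0.0, 0.0, 1.0]]}
```

View pics/m6.png

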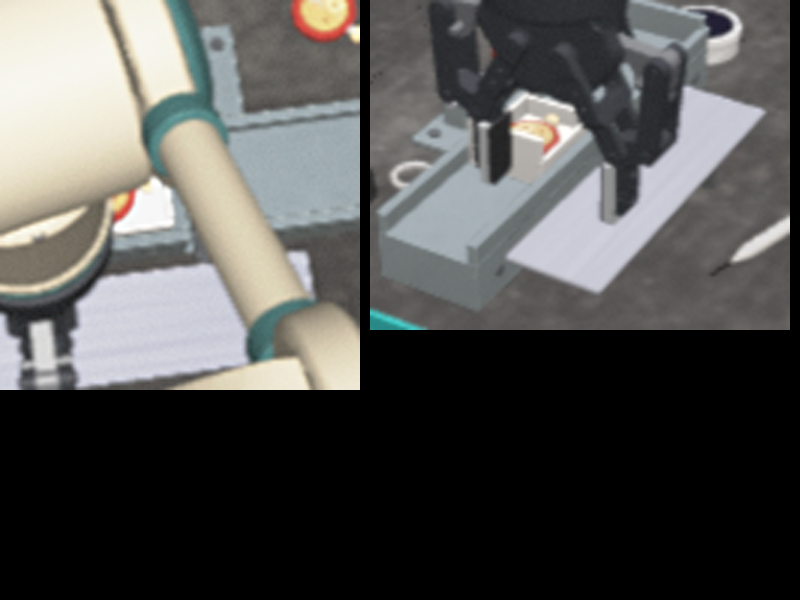

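Push tip is against the rear wall and the tray has moved ~6 mm. The 5.7 N drag is higher than I expected, so I take a short step and see whether it stays constant before reaching the gate.

>>> {"method": "apply_moves", "body": {"commands": [0,0,0,0,0,0]}}

```text
clock: 7.7
position: [0.4854, 0.2039, 0.0298]
ee_rot: [0.0, 1.0, 0.025, 0.001]
contact_force: [1.1, 1.7, 3.1]
width: 0.0664
```

>>> {"method": "apply_moves", "body": {"commands": [0,0.1,0,0,0,0]}}

```text
clock: 7.8
position: [0.4852, 0.2016, 0.0298]
ee_rot: [-0.0, 1.0, 0.025, 0.0]
contact_force: [-0.2, 4.6, 3.8]
width: 0.066
```

>>> {"method": "apply_moves", "body": {"commands": [0,0.1,0,0,0,0]}}

```text
clock: 7.9
position: [0.485, 0.1985, 0.0298]
ee_rot: [-0.0, 1.0, 0.025, -0.0]
contact_force: [-0.7, 4.5, 5.1]
width: 0.0663
```

>>> {"method": "apply_moves", "body": {"commands": [0,0.1,0,0,0,0,0,0.1,0,0,0,0]}}

```text
clock: 8.1
position: [0.4852, 0.1921, 0.0298]
ee_rot: [-0.0, 1.0, 0.025, -0.0]
contact_force: [1.0, 4.6, 5.5]
width: 0.0664
```

>>> {"method": "apply_moves", "body": {"commands": [0,0.1,0,0,0,0,0,0.1,0,0,0,0]}}

```text
clock: 8.3
position: [0.4856, 0.186, 0.0297]
ee_rot: [-0.0, 1.0, 0.025, -0.0]
contact_force: [-0.2, 4.7, 4.3]
width: 0.066
```

>>> {"method": "apply_moves", "body": {"commands": [0,0.1,0,0,0,0,0,0.1,0,0,0,0]}}

```text
clock: 8.5
position: [0.4859, 0.18, 0.0297]
ee_rot: [-0.0, 1.0, 0.025, -0.0]
contact_force: [0.5, 4.6, 4.6]
width: 0.0661
```

```bash
python3 st.py 7 wrist top scene; python3 - <<'E'
import cv2,numpy as np
t=cv2.imread("pics/top7.png")[180:310,275:395];b=cv2.imread("pics/scene7.png")[210:320,255:395]
k=cv2.INTER_CUBIC
o=np.zeros((390,800,3),np.uint8)
o[:390,:360]=cv2.resize(t,(360,390),interpolation=k)
o[:330,370:790]=cv2.resize(b,(420,330),interpolation=k)
cv2.imwrite("pics/m7.png",o)
E
```

```text
t 8.5 track [-38.2  61.   29.7] yaw err 9.552266518653846e-05 z [-0.  0. -1.] w 0.0660664016983309 F [0.46 4.64 4.58]
{'fx': 403.7269, 'fy': 403.7269, 'cx': 318.9709, 'cy': 246.0989, 'k1': -0.0412, 'mount': [[1.0, 0.0006, 0.0017, 0.0005], [0.001, -0.9613, -0.2753, -0.0693], [0.0015, 0.2753, -0.9613, -0.1411], [0.0, 0.0, 0.0, 1.0]]}
```

View pics/m7.png

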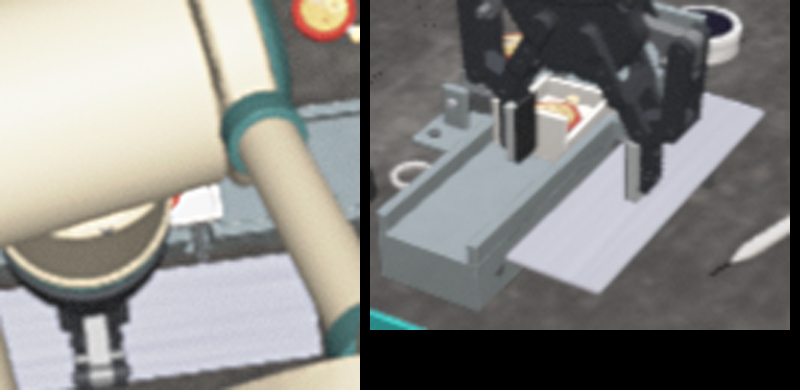

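Drag stays steady at 4.6 N, and the top view shows the tray's front past the gate slot (≈(205,240) in the crop). I push on to the end.

>>> {"method": "apply_moves", "body": {"commands": [0,0.15,0,0,0,0,0,0.15,0,0,0,0,0,0.15,0,0,0,0,0,0.15,0,0,0,0,0,0.15,0,0,0,0,0,0.15,0,0,0,0,0,0.15,0,0,0,0,0,0.15,0,0,0,0,0,0.15,0,0,0,0]}}

```text
clock: 9.55
position: [0.4879, 0.1393, 0.0296]
ee_rot: [0.0, 1.0, 0.025, -0.0]
contact_force: [-0.7, 2.2, 2.9]
width: 0.0661
```

>>> {"method": "apply_moves", "body": {"commands": [0,0.15,0,0,0,0,0,0.15,0,0,0,0,0,0.15,0,0,0,0,0,0.15,0,0,0,0,0,0.15,0,0,0,0,0,0.15,0,0,0,0,0,0.15,0,0,0,0,0,0.1,0,0,0,0,0,0.1,0,0,0,0,0,0,0,0,0,0]}}

```text
clock: 10.55
position: [0.4899, 0.1017, 0.0297]
ee_rot: [0.0, 1.0, 0.025, -0.0]
contact_force: [-0.7, 1.4, 3.1]
width: 0.0661
```

```bash
python3 st.py 8 wrist top scene; python3 - <<'E'
import cv2,numpy as np
t=cv2.imread("pics/top8.png")[180:310,300:435];b=cv2.imread("pics/scene8.png")[190:320,255:395]
k=cv2.INTER_CUBIC
w=cv2.imread("pics/wrist8.png")
o=np.zeros((600,800,3),np.uint8)
o[:290,:300]=cv2.resize(t,(300,290),interpolation=k)
o[:390,370:790]=cv2.resize(b,(420,390),interpolation=k)
o[300:570,:360]=cv2.resize(w,(360,270))
cv2.imwrite("pics/m8.png",o)
E
```

```text
t 10.55 track [-38.2 -17.4  29.7] yaw err 0.00020766231998228107 z [-0.    -0.001 -1.   ] w 0.06612149764323705 F [-0.73  1.4   3.11]
{'fx': 403.7269, 'fy': 403.7269, 'cx': 318.9709, 'cy': 246.0989, 'k1': -0.0412, 'mount': [[1.0, 0.0006, 0.0017, 0.0005], [0.001, -0.9613, -0.2753, -0.0693], [0.0015, 0.2753, -0.9613, -0.1411], [0.0, 0.0, 0.0, 1.0]]}
```

View pics/m8.png

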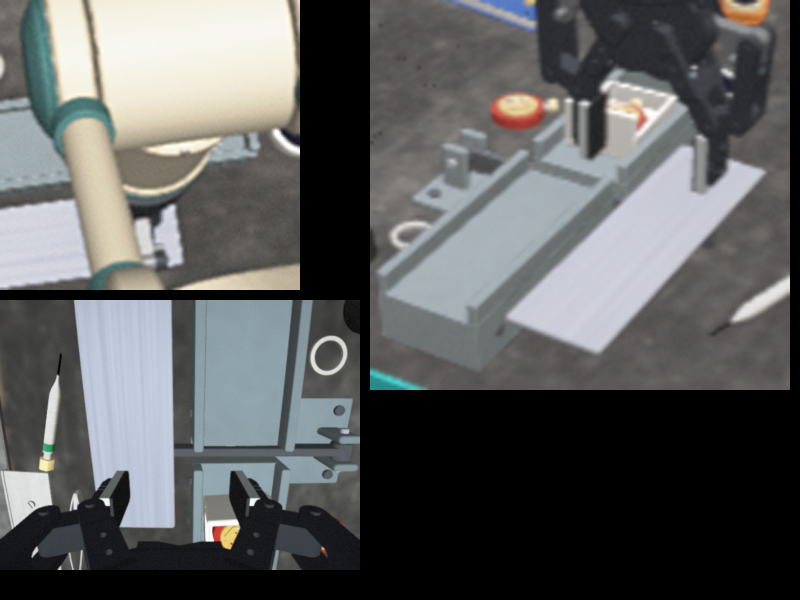

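The gate is sunk and the tray is fully past it. I push 6 mm more, back off 2 mm so the wall isn't dragged, then raise slowly.

>>> {"method": "apply_moves", "body": {"commands": [0,0.1,0,0,0,0,0,0.1,0,0,0,0,0,0,0,0,0,0,0,-0.07,0,0,0,0,0,0,0,0,0,0,0,0,-0.13,0,0,0,0,0,-0.13,0,0,0,0,0,-0.13,0,0,0,0,0,-0.13,0,0,0,0,0,-0.13,0,0,0,0,0,-0.13,0,0,0,0,0,-0.13,0,0,0,0,0,-0.13,0,0,0,0,0,-0.13,0,0,0,0,0,-0.13,0,0,0,0,0,-0.13,0,0,0,0,0,-0.13,0,0,0,0,0,-0.13,0,0,0]}}

```text
clock: 12.5
position: [0.4895, 0.0984, 0.0804]
ee_rot: [0.0, 1.0, 0.025, -0.001]
contact_force: [0.7, -0.0, -0.3]
width: 0.0664
```

>>> {"method": "apply_moves", "body": {"commands": [0,0,-0.4,0,0,0,0,0,-0.6,0,0,0,0,0,-0.6,0,0,0,0,0,-0.6,0,0,0,0,0,-0.6,0,0,0,0,-0.5,-0.6,0,0,0,0,-0.9,-0.6,0,0,0,0,-0.9,0,0,0,0,0,-0.9,0,0,0,0,0,-0.9,0,0,0,0,0,-0.5,0,0,0,0,0,0,0,0,0,0]}}

```text
clock: 13.7
position: [0.4829, 0.2375, 0.2002]
ee_rot: [-0.0, 1.0, 0.026, -0.0]
contact_force: [0.4, -0.2, -0.4]
width: 0.0664
```

```bash
python3 st.py 9 wrist top scene; python3 - <<'E'
import cv2,numpy as np
t=cv2.imread("pics/top9.png")[180:310,235:435];b=cv2.imread("pics/scene9.png")[190:320,255:395]
k=cv2.INTER_CUBIC
w=cv2.imread("pics/wrist9.png")
o=np.zeros((600,800,3),np.uint8)
o[:260,:400]=cv2.resize(t,(400,260),interpolation=k)
o[:371,400:800]=cv2.resize(b,(400,371),interpolation=k)
o[270:570,:400]=cv2.resize(w,(400,300))
cv2.imwrite("pics/m9.png",o)
E
```

```text
t 13.7 track [-38.5 118.7 200.2] yaw err 0.0026631235642828738 z [-0.  0. -1.] w 0.06637870438151149 F [ 0.42 -0.15 -0.37]
{'fx': 403.7269, 'fy': 403.7269, 'cx': 318.9709, 'cy': 246.0989, 'k1': -0.0412, 'mount': [[1.0, 0.0006, 0.0017, 0.0005], [0.001, -0.9613, -0.2753, -0.0693], [0.0015, 0.2753, -0.9613, -0.1411], [0.0, 0.0, 0.0, 1.0]]}
```

View pics/m9.png

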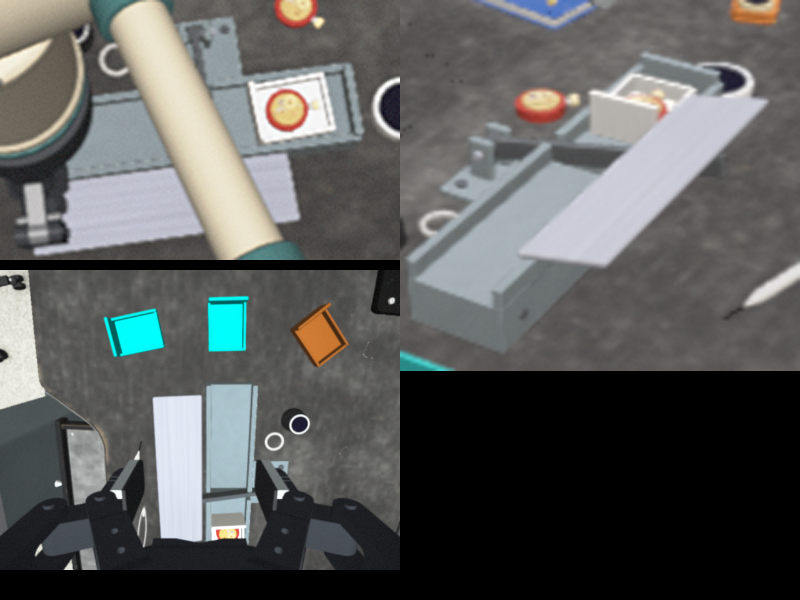

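The pedal is up, the gate stands closed behind the tray, the movement is in the tray, and the arm is clear.

```bash
python3 -c "
from rig import manip
print(manip.sign_off())"
```

```text
the job is handed in; nothing more can be done
None
```

The white tray is now past the stop gate, and the gate stands closed behind it. I handed the job in at about 13.7 s of the 35 s allowed. One fingertip held the pedal down (gate joint about 0.24–0.25) while the other pushed the tray through by its rear wall. I then backed off 2 mm, raised the arm and let the pedal come up.

**Last checks:** The final pictures show the gate standing clear of the tray, the movement still in the tray, and the tray flat in the chute, short of the end stop. The other bench items that are in view lie where they were. The robot touches nothing, and its force readings are within noise.

**What disagreed:**
- **Positions:** The wrist and top cameras differed by about 3 mm on where the track lies. I corrected for this by eye from the wrist view.
- **Drag:** The sideways force while pushing was 4.5–5.7 N, more than I expected. It stayed steady as the tray crossed the gate, with no jump that would suggest it was struck.

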